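Dress the end of a toy-truck bar with a file in a sprung jig

ROBOT

A 7-joint arm with a two-finger parallel gripper is mounted at the origin on the work surface. World frame = base frame: x ahead of the robot, y to its left, z up, the work surface at z = 0. Lengths are in mm, angles in rad, forces in N, time in s.
With the tool pointing down it reaches from about 400 to 875 mm from the base axis. Payload 4.4 kg.
Tool frame: the origin (TCP) lies midway between the tips of the shut fingers; the grasp point (between the pads) lies 19 mm behind it; z points along the fingers, y is the line along which they close (so a half turn about z gives the same grasp; the last joint's range is limited). The gripper opens to 85 mm and grips with 20 to 120 N. Pads are 22 mm wide; open, the fingers measure 114 mm over their backs; the gripper's body (76 mm by 85 mm) begins 54 mm behind the grasp point. The pads swing forward as they close: fully open they stand 13 mm farther back than shut.
Start: joints at [1.04, 0.628, 0.038, 1.517, -0.027, 0.996, -0.02], TCP at [291.388, -581.043, 194.513] pointing down, gripper open.
Joint ranges: [-3.06, 3.06], [-0.37, 2.12], [-1.25, 1.32], [0.18, 2.47], [-1.1, 4.24], [0.23, 1.98], [-2.94, 2.94]. Speed limits (rad/s): [2.57, 2.57, 3.14, 3.14, 3.14, 3.14, 3.14].

INTERFACE

Orientations are given as [roll, pitch, yaw] about the fixed x, y, z axes, in that order (R = Rz(yaw) Ry(pitch) Rx(roll)).
In Python, from cell import telemetry, eyes, ctrl, finder gives the robot as it stands.
- The arm moves only by the tool move_arm, never from a script. Its argument "steps" is a list of rows, each a list of 7 numbers: the turn, a rotation vector about the world's x, y, z in degrees, then the shift along the world's x, y, z in m, then the finger opening in m, from 0 to 0.0854. A call has 1 to 5 rows; each row shifts and turns the commanded pose from where the row before left it; what a row does not reach is not made up. A row lasts 1/10 s, in which the tool goes at most 50 mm and 8.59 degrees, less where a joint would pass 70% of its speed; a pose out of reach is approached as far as the arm can. A call with a gripper value outside its range is refused whole. The fingers move at their own pace and stop on an object; the grip force is fixed at half the most. Time passes only in rows, so rows that do not move let the fingers close. It gives the time, the measured TCP pose, the force, the opening and the grip force at its end, in the units of the state.
- telemetry.read_state(): the state, without advancing time (a new reading comes with each control period).
- eyes.get_image(name): name is "scene" or "top" or "wrist"; returns (picture, depth): 420x560x3 uint8, blue, green, red; 420x560 float32, mm along the optical axis (not along the pixel's ray), 0 where there is no reading.
- eyes.calibration(name): a dict with "fx", "fy", "cx", "cy" (pixels), "distortion" ([k1, k2, p1, p2, k3] as OpenCV has them; the pictures are not rectified), "position" and "attitude" of the camera in the world. Camera axes: x right, y down, z forward; pixel columns grow to the right and rows downward; lengths in mm; the calibration is good to about 2 mm. A picture is of the moment at which its call begins: read the wrist's pose just before it. calibration takes no time and is no camera call; for the wrist camera it gives the pose at the moment of the call.
- ctrl.finish_job(): hands the job in; it is judged then, once.
Trained networks look in the newest picture that a camera, given by its name, has taken for a name from the list of things; names that differ only in an ending like _2 or _b are one class to them, and where a whole thing is asked for, a point or a joint stands for the part that bears it (a point fixed in the world has none). Each returns a list of dicts, best first, with "confidence" (0 to 1); they miss things now and then, are a little off and sometimes report something else, mostly with a low value. They report only what shows in the picture. A call takes as long as a camera call.
- finder.boxes_of(camera, name): "location" ([x, y, z] in mm, in the coordinates of the camera as it stood for that picture, good to about 4 mm: the middle of the surface that is visible of it).
- finder.cut_out(camera, name): "mask" (420x560 bool, what is visible of it).
- finder.pinpoint(camera, name): "location" ([x, y, z] in mm, in the coordinates of the camera as it stood for that picture, good to about 4 mm: a listed point, or the origin of a listed thing).
The state is a dict: "clock": time; "qpos": joint angles; "qd": joint speeds; "tau": joint torques, N m; "eef_pos": TCP position; "tool_rot": TCP orientation; "force": force on the tool from outside, world axes, zero at the start; "torque": the same for the moment, N m; "width": finger opening in mm; "gripper_force": force on a finger pad.
Only numpy, scipy, OpenCV 4.12 (cv2) and the standard library are available. Lean on these libraries where they do the work, as an engineer would, in place of code of your own. Each camera call takes 0.05 s, during which the arm holds its last target. There are 200 camera calls.

TASK

Take the file by its wooden grip and file the end of the plywood bar standing in the sprung jig: at least three full-length strokes, each from near the orange nose to near the heel, pushing towards the orange jaw with the file level, in line with the jig and covering the bar's whole width, pressed so that the sprung saddle visibly sinks a few millimetres but stays well short of bottoming. File on the push only: lift off the bar before each return. Then lay the file back flat on the middle of the blue mat and let go, leaving the model truck and other kit pieces undisturbed.

Things in the scene. Friction and masses are not known exactly. Their poses are not given: they have to be found in the camera images.
- file: The file, 0.18 to 0.35 kg: flat steel plate 150 (along its x) x 40 x 6 mm with an upright wooden block grip on top, 70 mm long (x -40 to +30 mm), 26 mm wide (y), from 6 to 58 mm above the underside. An orange cap marks the nose, its +x end. The whole underside files; its friction varies. Origin: centre of the underside, z up. It starts flat on the mat, nose roughly away from the robot.
- file_nose (a point): Middle of the front (orange) end of the file's underside, 75 mm ahead of its origin along +x.
- file_heel (a point): Middle of the rear end of the file's underside, 75 mm behind its origin.
- mat: Blue rubber mat fixed on the table, 210 x 100 x 5 mm (length along its x). Origin: centre of its underside. It may lie left or right of the robot's centre line, the jig on the other side.
- jig: Filing jig, aluminium base 110 x 90 x 20 mm fixed to the table. Origin: centre of the base's underside; +x is the filing direction, towards the orange jaw. A saddle plate (88 x 70 mm, top 42 mm up) floats on rubber bobbins and carries two jaws 50 mm wide in y: grey on the -x side (top 76 mm up), orange on the +x side (top 82 mm up), gripping the upright bar.
- bar_line (a point): A point fixed to the jig, 100 mm straight above its origin, on the axis of the pale plywood bar (6 mm thick along the jig's x, 20 mm wide along y). The bar's top end is the edge to file. It lies 0 to 12 mm above this point (100 to 112 mm above the table), different each time and not measured: find it by touch.
- sink (a joint): How far the saddle with jaws and bar is pressed down on its bobbins, m: 0 unloaded, positive down, about 2.5 N per mm. It may not pass 7.5 mm (about 19 N); 2 to 5 mm (5 to 12 N) is right for filing.
- shear (a joint): How far jaws and bar are dragged along the jig's x by the file, m: 0 unloaded, positive towards the orange jaw, about 1.5 N per mm, at most 8 mm either way. A file drawn back while touching makes it negative.
- truck: Bystander: plywood model truck on orange wheels, 150 x 55 x 61 mm, length along its x. Origin: underside centre. Loose.
- glue: Bystander: yellow glue stick with a blue cap standing upright, 27 mm across, 90 mm high. Origin: underside centre. Loose.
- offcut: Bystander: flat plywood leftover frame 100 x 80 x 4 mm lying on the table. Origin: underside centre. Loose.
- wheel: Bystander: spare orange wheel lying flat, 30 mm across, 6 mm thick. Origin: underside centre. Loose.

How it is judged (in metres and radians):
On the way, in this order (a step that is already met when the one before it is completed fails the run):
1. first stroke begins: file in line with the jig and pressed on the bar end 5 to 45 mm behind the nose tip, so that the saddle sinks over 1.3 mm (y of file_nose in the frame of jig between -0.016 and 0.016 m and y of file_heel in the frame of jig between -0.016 and 0.016 m and value of joint sink above 0.0013 m and contact force between file and jig above 1.5 N and angle between file's own z axis and vertical below 0.25 rad and x of file_nose in the frame of jig between 0.005 and 0.045 m), for 0.05 s.
2. first stroke half way: still pressed, the bar being pushed towards the orange jaw (y of file_nose in the frame of jig between -0.016 and 0.016 m and y of file_heel in the frame of jig between -0.016 and 0.016 m and value of joint sink above 0.0013 m and contact force between file and jig above 1.5 N and angle between file's own z axis and vertical below 0.25 rad and value of joint shear above 0.0006 m and x of file_nose in the frame of jig between 0.055 and 0.09 m).
3. first stroke done: still pressed, the nose more than 100 mm past the bar (y of file_nose in the frame of jig between -0.016 and 0.016 m and y of file_heel in the frame of jig between -0.016 and 0.016 m and value of joint sink above 0.0013 m and contact force between file and jig above 1.5 N and angle between file's own z axis and vertical below 0.25 rad and x of file_nose in the frame of jig above 0.1 m).
4. second stroke begins: file in line with the jig and pressed on the bar end 5 to 45 mm behind the nose tip, so that the saddle sinks over 1.3 mm (all of step 1), for 0.05 s.
5. second stroke half way: still pressed, the bar being pushed towards the orange jaw (all of step 2).
6. second stroke done: still pressed, the nose more than 100 mm past the bar (all of step 3).
7. third stroke begins: file in line with the jig and pressed on the bar end 5 to 45 mm behind the nose tip, so that the saddle sinks over 1.3 mm (all of step 4), for 0.05 s.
8. third stroke half way: still pressed, the bar being pushed towards the orange jaw (all of step 5).
9. third stroke done: still pressed, the nose more than 100 mm past the bar (all of step 6).
At the end, for the whole second after the job is handed in: After three strokes the file rests released and still, flat (within 0.08 rad) on the blue mat, its origin within 50 mm of the mat's centre (horizontal distance between file and mat below 0.05 m and z of file in the frame of mat below 0.011 m and angle between file's own z axis and vertical below 0.08 rad and linear speed of file below 0.02 m/s and angular speed of file below 0.2 rad/s); the robot touches nothing.
It fails at once if the file drags backwards on the bar (saddle sheared more than 0.8 mm away from the orange jaw while the file touches) (contact force between file and jig above 0.3 N and value of joint shear below -0.0008 m).
It fails at once if the file is pressed too hard: the saddle sinks more than 7.5 mm (value of joint sink above 0.0075 m).
It fails at once if a bystander is moved more than 20 mm (distance of any of truck, glue, offcut, wheel from where it was at the start of the episode above 0.02 m).
It fails at once if the gripper itself bears on the jig (contact force between the fingers and jig above 2 N).
It also fails if it takes over 64 s, if anything falls off the work surface, if the arm or the gripper's body presses on something with over 40 N, if the wrist force passes 120 N, or if a joint passes its speed limit or range.

## Working session

There is one attempt and no reset: what is moved stays moved. The work goes in short steps, Python scripts to look and compute and a tool call to move; the robot and the scene stay as the last step left them, time stands still between calls to the robot, and variables do not carry over. Pictures are saved under pics/ and viewed, at most 10 in all, crops included, and the job is handed in when it is done.

Besides the shell and the picture viewer there is one more tool, called after "Request:" as a command line: name --pt "numbers of a row" for each row, then --argument value for the rest. move_arm: Moves the arm, as the interface text tells. Its arguments: {"type":"object","properties":{"steps":{"type":"array"}},"required":["steps"]}

```bash
mkdir -p pics; cat > h.py <<'E'
import numpy as np, cv2
from scipy.spatial.transform import Rotation as R
from cell import telemetry, eyes, ctrl, finder
def cal(c):
    k=eyes.calibration(c); a=np.array(k["attitude"],float)
    M=a if a.shape==(3,3) else R.from_euler('xyz',a).as_matrix()
    return k,M,np.array(k["position"],float)
def w(c,p):
    k,M,t=cal(c); return M@np.array(p)+t
def cloud(c,d,m):
    k,M,t=cal(c); v,u=np.nonzero(m&(d>0)); z=d[v,u]
    K=np.array([[k["fx"],0,k["cx"]],[0,k["fy"],k["cy"]],[0,0,1.]])
    n=cv2.undistortPoints(np.stack([u,v],1).astype(float)[:,None],K,np.array(k["distortion"],float))[:,0]
    return (np.c_[n*z[:,None],z])@M.T+t
E
python3 - <<'E'
from h import *
print(telemetry.read_state()); print(eyes.calibration("top"))
for c in ["scene","top"]:
    im,d=eyes.get_image(c); cv2.imwrite(f"pics/{c}0.png",im)
    for n in ["file","mat","jig","file_nose","file_heel","bar_line","truck","glue","offcut","wheel"]:
        r=finder.pinpoint(c,n)
        print(c,n,[(w(c,x["location"]).round(),round(x["confidence"],2)) for x in r[:2]])
E
```

```text
{'clock': 0.0, 'qpos': array([ 1.04019767,  0.62934232,  0.03844434,  1.51836856, -0.02697263,
        0.99627994, -0.01996355]), 'qd': array([ 0.00162629, -0.00016486,  0.00058763,  0.0002391 , -0.00140251,
        0.00030735,  0.00050935]), 'tau': array([ 1.42607420e-03, -5.63400042e+01,  1.22645516e+00, -1.93444777e+01,
        1.09811078e-02,  1.03136350e-02, -2.83188922e-05]), 'eef_pos': array([ 291.06545236, -580.41985499,  193.59148413]), 'tool_rot': array([-3.13971319e+00,  4.88282797e-05,  4.64848101e-01]), 'force': array([ 0.79834375, -0.08086469, -0.12179334]), 'torque': array([-0.03987466, -0.07211837, -0.02459366]), 'gripper_force': 0.0, 'width': 85.17984832571807}
{'fx': 460.90493216434953, 'fy': 460.90493216434953, 'cx': 282.6399265249735, 'cy': 205.0290091812817, 'distortion': array([-0.03241003,  0.        ,  0.        ,  0.        ,  0.        ]), 'position': array([497.0747148 , -18.02414088, 828.91674978]), 'attitude': array([-3.01835477, -0.02139873, -1.57549845])}
scene file [(array([ 596., -213.,    4.]), 0.9)]
scene mat [(array([ 597., -210.,    3.]), 0.92)]
s
[... 316 characters left out ...]
9.,   0.]), 0.89)]
scene offcut [(array([574.,   6.,   1.]), 0.44)]
scene wheel [(array([761., -69.,   4.]), 0.78)]
top file [(array([ 593., -220.,    2.]), 0.78)]
top mat [(array([ 605., -210.,   -2.]), 0.89)]
top jig [(array([542., 189.,   2.]), 0.76)]
top file_nose [(array([ 669., -218.,    6.]), 0.82), (array([546., 186., 103.]), 0.19)]
top file_heel [(array([ 518., -210.,    4.]), 0.93)]
top bar_line [(array([542., 185., 101.]), 0.87), (array([760., -65.,  -2.]), 0.35)]
top truck [(array([576.,  -2.,   2.]), 0.93)]
top glue [(array([747.,  35.,   5.]), 0.74), (array([ 517., -212.,    1.]), 0.5)]
top offcut [(array([417.,  13.,  -0.]), 0.71)]
top wheel [(array([761., -63.,  -4.]), 0.63)]
```

```bash
python3 - <<'E'
from h import *
print(telemetry.read_state()["clock"])
im,d=eyes.get_image("top"); cv2.imwrite("pics/top1.png",im)
P=cloud("top",d,np.ones(d.shape,bool))
def rect(n,m):
    if m.sum()<20: print(n,"few");return
    r=cv2.minAreaRect(P[m][:,:2].astype(np.float32)); print(n,m.sum(),np.round(r[0],1),np.round(r[1],1),round(r[2],2), P[m].mean(0).round(1))
near=lambda x,y,a:(abs(P[:,0]-x)<a)&(abs(P[:,1]-y)<a)
J=near(545,188,90); F=near(595,-215,110)
rect("base",J&(abs(P[:,2]-20)<5)); rect("saddle",J&(abs(P[:,2]-42)<5)); rect("jaws",J&(P[:,2]>65)); rect("bar",J&(P[:,2]>93))
rect("grip",F&(abs(P[:,2]-63)<6)); rect("plate",F&(P[:,2]>8.5)&(P[:,2]<16)); rect("mat",F&(P[:,2]>3)); 
print(P[J&(P[:,2]>93)].round(0)[::4])
E
```

```text
1.1
base 973 [547.  188.9] [ 89.1 108.8] 75.89 [543.  175.9  20.6]
saddle 1204 [547.3 189.3] [74.3 88.6] 75.56 [546.  183.4  42.6]
jaws 818 [541.2 190.4] [49.4 56.8] 76.06 [546.4 187.7  80.7]
bar 61 [547.9 188.2] [21.   5.7] 76.07 [547.6 187.1 107.1]
grip 624 [ 588.3 -216.1] [26.8 68.6] 85.53 [ 587.6 -215.    63.3]
plate 1096 [ 602.6 -206.8] [ 96.3 205.1] 77.74 [ 584.3 -210.3   11.7]
mat 6694 [ 595.  -215.1] [219.3 219.8] 90.0 [ 597.2 -207.4   13.3]
[[552. 197. 107.]
 [551. 197. 106.]
 [551. 190. 110.]
 [549. 197. 106.]
 [549. 191. 108.]
 [549. 184. 110.]
 [548. 197. 108.]
 [547. 190. 111.]
 [548. 185. 106.]
 [548. 179. 104.]
 [546. 190. 108.]
 [546. 183. 111.]
 [546. 179. 105.]
 [544. 184. 108.]
 [545. 180. 100.]
 [544. 179.  97.]]
```

View pics/top0.png

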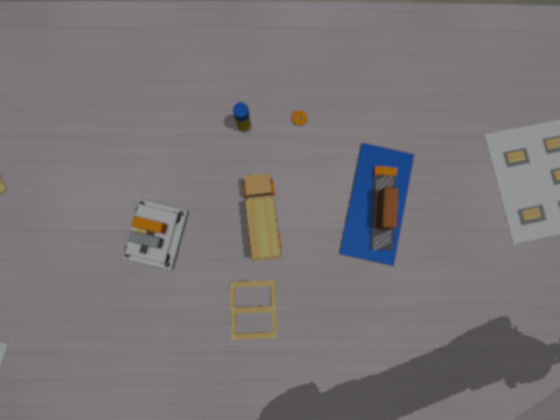

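View pics/scene0.png

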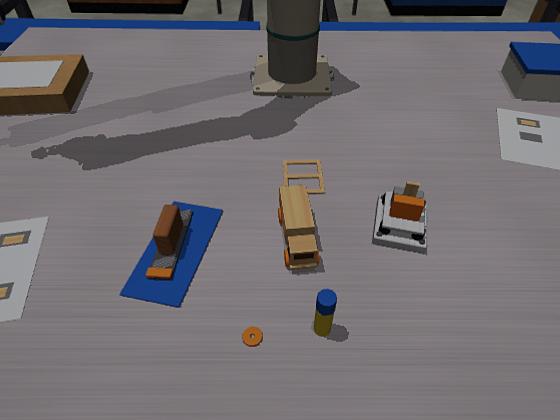

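The top view shows the file on the blue mat near pixel (385,205), nose up, which is world +x. The jig is at (152,235) with its orange jaw facing +x, yaw about -14°. The truck sits between them at (262,215), and the glue at (241,115), wheel at (299,118) and offcut at (253,310) are clear of the path. The scene view agrees with this. I'll approach the grip now.

Request:
move_arm --pt "0 0 -3.1 0.0198 0.0243 0 0.085" --pt "0 0 -3.1 0.0198 0.0243 0 0.085" --pt "0 0 -3.1 0.0198 0.0243 0 0.085" --pt "0 0 -3.1 0.0198 0.0243 0 0.085" --pt "0 0 -3.1 0.0198 0.0243 0 0.085"

```text
clock: 1.65
eef_pos: [391.1, -458.5, 194.6]
tool_rot: [3.141, -0.0, 0.192]
force: [0.3, 0.4, -0.5]
width: 84.8
gripper_force: 0.0
```

Request:
move_arm --pt "0 0 -3.1 0.0198 0.0243 0 0.085" --pt "0 0 -3.1 0.0198 0.0243 0 0.085" --pt "0 0 -3.1 0.0198 0.0243 0 0.085" --pt "0 0 -3.1 0.0198 0.0243 0 0.085" --pt "0 0 -3.1 0.0198 0.0243 0 0.085"

```text
clock: 2.15
eef_pos: [490.2, -337.0, 194.7]
tool_rot: [3.141, -0.0, -0.078]
force: [-0.4, 0.8, 0.4]
width: 85.2
gripper_force: 0.0
```

Request:
move_arm --pt "0 0 0 0.0198 0.0243 0 0.085" --pt "0 0 0 0.0198 0.0243 0 0.085" --pt "0 0 0 0.0198 0.0243 0 0.085" --pt "0 0 0 0.0198 0.0243 0 0.085" --pt "0 0 0 0.0198 0.0243 0 0.085"

```text
clock: 2.65
eef_pos: [589.2, -215.4, 194.6]
tool_rot: [3.142, -0.0, -0.076]
force: [0.4, -0.2, -0.6]
width: 85.2
gripper_force: 0.0
```

```bash
python3 - <<'E'
from h import *
im,d=eyes.get_image("wrist"); cv2.imwrite("pics/w1.png",im)
s=telemetry.read_state(); print(s["clock"],s["eef_pos"],s["tool_rot"])
for n in ["file","file_nose","file_heel"]:
    print(n,[(w("wrist",x["location"]).round(1),round(x["confidence"],2)) for x in finder.pinpoint("wrist",n)[:1]])
P=cloud("wrist",d,np.ones(d.shape,bool))
m=(abs(P[:,0]-588)<70)&(abs(P[:,1]+216)<50)
for lo,hi in [(57,70),(8.5,15)]:
    q=P[m&(P[:,2]>lo)&(P[:,2]<hi)]
    r=cv2.minAreaRect(q[:,:2].astype(np.float32)); print(len(q),np.round(r[0],1),np.round(r[1],1),round(r[2],2),q.mean(0).round(1))
E
```

```text
2.7 [ 593.82746862 -208.32398083  194.3586239 ] [-3.13657388 -0.00361807 -0.06860665]
file [(array([ 597.3, -204.7,    5.4]), 0.93)]
file_nose [(array([ 668.9, -218.8,    7. ]), 0.62)]
file_heel [(array([ 516.1, -203.6,    4. ]), 0.97)]
1747 [ 589.7 -215. ] [25.7 68.4] 86.04 [ 591.  -215.2   62.8]
2108 [ 586.7 -214.8] [ 40.  138.2] 85.8 [ 597.5 -215.5   11.4]
```

Request:
move_arm --pt "0 0 0 0.001 0.001 -0.03 0.085" --pt "0 0 0 0 0 -0.03 0.085" --pt "0 0 0 0 0 -0.03 0.085" --pt "0 0 0 0 0 -0.03 0.085" --pt "0 0 0 0 0 -0.025 0.085"

```text
clock: 3.35
eef_pos: [587.8, -217.3, 48.1]
tool_rot: [3.141, 0.001, -0.079]
force: [-0.6, 0.1, -0.4]
width: 85.0
gripper_force: 0.0
```

Request:
move_arm --pt "0 0 0 0 0 -0.015 0.085" --pt "0 0 0 0 0 -0.01 0.085" --pt "0 0 0 0 0 -0.004 0.085" --pt "0 0 0 0 0 0 0.085" --pt "0 0 0 0 0 0 0.085"

```text
clock: 3.85
eef_pos: [590.2, -216.0, 21.6]
tool_rot: [3.141, -0.002, -0.076]
force: [-0.0, 0.0, -0.4]
width: 85.0
gripper_force: 0.0
```

Request:
move_arm --pt "0 0 0 0 0 0 0.06" --pt "0 0 0 0 0 0 0.04" --pt "0 0 0 0 0 0 0.015" --pt "0 0 0 0 0 0 0.01" --pt "0 0 0 0 0 0 0.005"

```text
clock: 4.35
eef_pos: [589.6, -215.4, 21.0]
tool_rot: [-3.141, -0.0, -0.076]
force: [-0.9, 1.0, 3.3]
width: 23.6
gripper_force: 59.0
```

Request:
move_arm --pt "0 0 0 0 0 0 0" --pt "0 0 0 0 0 0 0" --pt "0 0 0 0 0 0 0" --pt "0 0 0 0 0 0 0" --pt "0 0 0 0 0 0 0"

```text
clock: 4.85
eef_pos: [589.6, -215.3, 21.0]
tool_rot: [-3.141, -0.0, -0.076]
force: [-1.9, 1.4, 5.3]
width: 23.4
gripper_force: 59.1
```

Request:
move_arm --pt "0 0 0 0 0 0.02 0" --pt "0 0 0 0 0 0.03 0" --pt "0 0 0 0 0 0.035 0" --pt "0 0 0 0 0 0.035 0" --pt "0 0 0 0 0 0.03 0"

```text
clock: 5.35
eef_pos: [589.2, -215.7, 171.6]
tool_rot: [3.141, 0.0, -0.076]
force: [-0.1, -0.8, -2.0]
width: 23.2
gripper_force: 59.5
```

Request:
move_arm --pt "0 0 -1 -0.0072 0.0346 0 0" --pt "0 0 -1 -0.0072 0.0346 0 0" --pt "0 0 -1 -0.0072 0.0346 0 0" --pt "0 0 -1 -0.0072 0.0346 0 0" --pt "0 0 -1 -0.0072 0.0346 0 0"

```text
clock: 5.85
eef_pos: [552.5, -41.3, 169.9]
tool_rot: [3.141, 0.001, -0.165]
force: [1.6, 0.8, -1.8]
width: 23.4
gripper_force: 59.5
```

Request:
move_arm --pt "0 0 -1 -0.0072 0.0346 0 0" --pt "0 0 -1 -0.0072 0.0346 0 0" --pt "0 0 -1 -0.0072 0.0346 0 0" --pt "0 0 -1 -0.0072 0.0346 0 0" --pt "0 0 -0.9 -0.0072 0.0346 0 0"

```text
clock: 6.35
eef_pos: [516.5, 131.6, 170.0]
tool_rot: [3.141, 0.001, -0.25]
force: [-0.3, 0.1, -2.3]
width: 23.6
gripper_force: 59.5
```

Request:
move_arm --pt "0 0 0 -0.0072 0.0346 0 0" --pt "0 0 0 -0.0072 0.0346 0 0" --pt "0 0 0 0 0 0 0" --pt "0 0 0 0 0 0 0" --pt "0 0 0 0 0 0 0"

```text
clock: 6.85
eef_pos: [503.0, 198.2, 170.2]
tool_rot: [3.14, 0.0, -0.25]
force: [0.8, -0.1, -2.0]
width: 23.4
gripper_force: 59.6
```

```bash
cat > fp.py <<'E'
from h import *
def look(tag):
    s=telemetry.read_state(); print(s["clock"],s["eef_pos"].round(1),s["tool_rot"].round(3),s["force"].round(1),s["torque"].round(2))
    o=np.array([547.3,188.7]); a=np.radians(-14.1); u=np.array([np.cos(a),np.sin(a)]); v=np.array([-u[1],u[0]])
    for c in ["scene","top"]:
        im,d=eyes.get_image(c); cv2.imwrite(f"pics/{c}_{tag}.png",im)
        for n in ["file","file_nose","file_heel","bar_line"]:
            for x in finder.pinpoint(c,n)[:1]:
                p=w(c,x["location"]); q=p[:2]-o; print(c,n,"jig x,y,z",(q@u).round(1),(q@v).round(1),p[2].round(1),round(x["confidence"],2))
E
python3 -c "from fp import *; look('a')"
```

```text
6.85 [503.  198.2 170.2] [ 3.14  0.   -0.25] [ 0.8 -0.1 -2. ] [-0.05  0.01  0.07]
scene file jig x,y,z -38.4 2.1 154.5 0.89
scene file_nose jig x,y,z 33.9 0.3 154.6 0.89
scene file_heel jig x,y,z -110.9 2.2 155.7 0.67
scene bar_line jig x,y,z 3.5 4.7 99.2 0.68
top file jig x,y,z -40.9 -5.2 152.0 0.72
top file_nose jig x,y,z 31.2 3.1 154.0 0.93
top file_heel jig x,y,z -119.3 -1.4 151.9 0.64
top bar_line jig x,y,z 32.5 3.6 155.1 0.33
```

Request:
move_arm --pt "0 0 0 0 0 -0.015 0" --pt "0 0 0 0 0 -0.015 0" --pt "0 0 0 0 0 -0.007 0" --pt "0 0 0 0 0 0 0" --pt "0 0 0 0 0 0 0"

```text
clock: 7.85
eef_pos: [503.3, 199.7, 133.8]
tool_rot: [-3.141, -0.0, -0.249]
force: [-0.3, -0.1, -1.2]
width: 23.4
gripper_force: 59.6
```

Request:
move_arm --pt "0 0 0 0 0 -0.001 0" --pt "0 0 0 0 0 -0.001 0" --pt "0 0 0 0 0 -0.001 0" --pt "0 0 0 0 0 0 0" --pt "0 0 0 0 0 0 0"

```text
clock: 8.35
eef_pos: [503.0, 199.7, 130.6]
tool_rot: [-3.142, -0.0, -0.249]
force: [-0.0, -0.3, -1.4]
width: 23.8
gripper_force: 59.6
```

Request:
move_arm --pt "0 0 0 0 0 -0.001 0" --pt "0 0 0 0 0 -0.001 0" --pt "0 0 0 0 0 0 0" --pt "0 0 0 0 0 0 0"

```text
clock: 8.75
eef_pos: [502.9, 199.6, 128.4]
tool_rot: [3.141, 0.0, -0.249]
force: [-0.6, -0.4, -2.4]
width: 23.4
gripper_force: 59.6
```

Request:
move_arm --pt "0 0 0 0 0 -0.001 0" --pt "0 0 0 0 0 0 0" --pt "0 0 0 0 0 0 0"

```text
clock: 9.05
eef_pos: [502.9, 199.6, 127.5]
tool_rot: [3.142, 0.0, -0.249]
force: [0.0, 0.6, -2.0]
width: 23.6
gripper_force: 59.6
```

Request:
move_arm --pt "0 0 0 0 0 -0.001 0" --pt "0 0 0 0 0 0 0" --pt "0 0 0 0 0 0 0"

```text
clock: 9.35
eef_pos: [502.9, 199.7, 126.5]
tool_rot: [3.142, 0.0, -0.249]
force: [-0.1, 0.8, -1.1]
width: 23.9
gripper_force: 59.6
```

Request:
move_arm --pt "0 0 0 0 0 -0.001 0" --pt "0 0 0 0 0 0 0" --pt "0 0 0 0 0 0 0"

```text
clock: 9.65
eef_pos: [502.9, 199.7, 125.5]
tool_rot: [3.142, 0.0, -0.249]
force: [0.4, -0.1, -2.5]
width: 23.4
gripper_force: 59.6
```

Request:
move_arm --pt "0 0 0 0 0 -0.001 0" --pt "0 0 0 0 0 0 0" --pt "0 0 0 0 0 0 0"

```text
clock: 9.95
eef_pos: [503.0, 199.7, 124.5]
tool_rot: [3.142, 0.0, -0.249]
force: [-0.3, 0.6, -1.8]
width: 23.7
gripper_force: 59.6
```

Request:
move_arm --pt "0 0 0 0 0 -0.001 0" --pt "0 0 0 0 0 0 0" --pt "0 0 0 0 0 0 0"

```text
clock: 10.25
eef_pos: [503.0, 199.7, 123.5]
tool_rot: [-3.142, -0.0, -0.249]
force: [0.6, 0.4, -1.2]
width: 23.5
gripper_force: 59.6
```

Request:
move_arm --pt "0 0 0 0 0 -0.001 0" --pt "0 0 0 0 0 0 0" --pt "0 0 0 0 0 0 0"

```text
clock: 10.55
eef_pos: [503.0, 199.7, 122.6]
tool_rot: [-3.141, -0.0, -0.249]
force: [-0.6, -0.4, 0.4]
width: 23.4
gripper_force: 59.8
```

```bash
python3 - <<'E'
from fp import *
look('b')
im=cv2.imread("pics/scene_b.png"); cv2.imwrite("pics/cb.png",cv2.resize(im[130:270,320:480],None,fx=4,fy=4,interpolation=cv2.INTER_CUBIC))
E
```

```text
10.55 [503.  199.7 122.6] [-3.141 -0.    -0.249] [-0.6 -0.4  0.4] [-0.04  0.03  0.01]
scene file jig x,y,z -39.6 5.0 106.5 0.62
scene file_nose jig x,y,z 32.1 1.5 107.4 0.72
scene file_heel jig x,y,z -114.3 1.0 105.6 0.96
scene bar_line jig x,y,z -2.9 6.3 101.4 0.84
top file jig x,y,z -44.5 -5.1 104.1 0.77
top file_nose jig x,y,z 33.1 0.0 106.5 0.61
top file_heel jig x,y,z -117.8 0.4 101.2 0.83
top bar_line jig x,y,z -1.1 -1.8 100.0 0.75
```

View pics/cb.png

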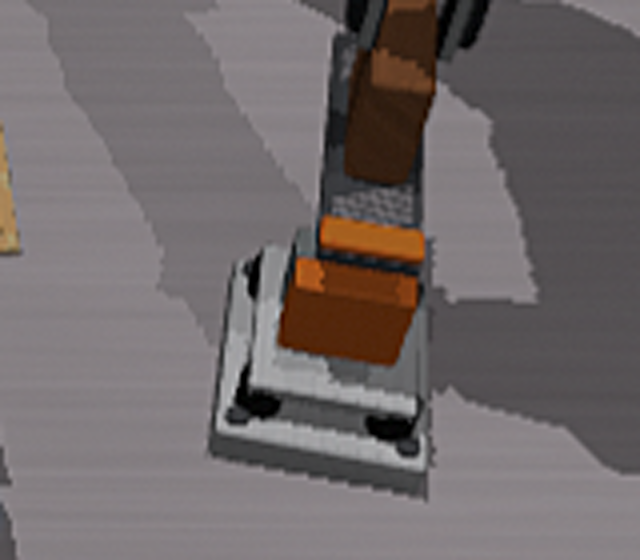

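The crop shows the file's orange nose just over the bar between the jaws, in line with the jig. Contact has begun at about TCP z 123. I'll press down 2 mm.

Request:
move_arm --pt "0 0 0 0 0 -0.001 0" --pt "0 0 0 0 0 -0.001 0" --pt "0 0 0 0 0 0 0" --pt "0 0 0 0 0 0 0"

```text
clock: 11.45
eef_pos: [503.1, 199.8, 120.7]
tool_rot: [-3.141, -0.0, -0.249]
force: [-1.5, 0.8, 3.1]
width: 23.7
gripper_force: 60.2
```

Request:
move_arm --pt "0 0 0 0 0 -0.0006 0" --pt "0 0 0 0.003 -0.00075 0 0" --pt "0 0 0 0.00485 -0.00122 0 0" --pt "0 0 0 0.00485 -0.00122 0 0" --pt "0 0 0 0.00485 -0.00122 0 0"

```text
clock: 11.95
eef_pos: [518.1, 195.9, 119.8]
tool_rot: [3.141, 0.005, -0.248]
force: [-6.8, 1.3, 7.7]
width: 23.5
gripper_force: 60.7
```

Request:
move_arm --pt "0 0 0 0.00485 -0.00122 0 0" --pt "0 0 0 0.00485 -0.00122 0 0"

```text
clock: 12.15
eef_pos: [527.7, 193.6, 119.9]
tool_rot: [3.141, 0.005, -0.248]
force: [-6.6, 1.6, 9.8]
width: 23.7
gripper_force: 60.8
```

Request:
move_arm --pt "0 0 0 0.00485 -0.00122 0.0005 0" --pt "0 0 0 0.00485 -0.00122 0.0005 0" --pt "0 0 0 0.00485 -0.00122 0 0"

```text
clock: 12.45
eef_pos: [542.9, 189.7, 120.8]
tool_rot: [3.141, 0.004, -0.248]
force: [-5.4, 1.7, 6.0]
width: 23.6
gripper_force: 60.5
```

```bash
python3 - <<'E'
from fp import *
look('c')
E
```

```text
12.45 [542.9 189.7 120.8] [ 3.141  0.004 -0.248] [-5.4  1.7  6. ] [0.35 1.26 0.  ]
scene file jig x,y,z -4.5 2.8 104.2 0.79
scene file_nose jig x,y,z 73.8 0.9 99.5 0.82
scene file_heel jig x,y,z -73.9 3.2 108.2 0.88
top file jig x,y,z -3.0 -0.6 102.7 0.75
top file_nose jig x,y,z 72.1 2.7 106.4 0.76
top file_heel jig x,y,z -80.2 -1.0 104.8 0.61
top bar_line jig x,y,z 231.8 -101.0 4.7 0.23
```

Request:
move_arm --pt "0 0 0 0.00485 -0.00122 0 0" --pt "0 0 0 0.00485 -0.00122 0 0" --pt "0 0 0 0.00485 -0.00122 0 0" --pt "0 0 0 0.00485 -0.00122 0 0"

```text
clock: 13.35
eef_pos: [562.7, 184.6, 120.6]
tool_rot: [3.141, 0.003, -0.249]
force: [-4.0, 0.5, 4.5]
width: 23.8
gripper_force: 60.3
```

Request:
move_arm --pt "0 0 0 0.00485 -0.00122 0 0" --pt "0 0 0 0.00485 -0.00122 0 0"

```text
clock: 13.55
eef_pos: [573.8, 181.8, 120.7]
tool_rot: [3.141, 0.001, -0.249]
force: [-3.0, 1.2, 2.6]
width: 23.7
gripper_force: 60.1
```

Request:
move_arm --pt "0 0 0 0.00485 -0.00122 0 0" --pt "0 0 0 0.00485 -0.00122 0 0"

```text
clock: 13.75
eef_pos: [584.1, 179.1, 120.8]
tool_rot: [3.141, -0.0, -0.249]
force: [-2.0, -0.4, 2.7]
width: 23.6
gripper_force: 60.0
```

Request:
move_arm --pt "0 0 0 0.003 -0.00075 -0.0008 0" --pt "0 0 0 0.001 -0.00025 0 0"

```text
clock: 13.95
eef_pos: [587.7, 178.2, 119.9]
tool_rot: [3.141, 0.0, -0.249]
force: [-3.6, 0.6, 2.2]
width: 23.9
gripper_force: 60.1
```

Request:
move_arm --pt "0 0 0 0.001 -0.00025 0.005 0" --pt "0 0 0 0 0 0.01 0" --pt "0 0 0 0 0 0.01 0" --pt "0 0 0 0 0 0 0" --pt "0 0 0 0 0 0 0"

```text
clock: 14.45
eef_pos: [589.1, 178.2, 145.7]
tool_rot: [-3.141, -0.001, -0.249]
force: [-1.0, -0.3, -2.1]
width: 23.4
gripper_force: 59.6
```

```bash
python3 - <<'E'
from fp import *
look('d')
E
```

```text
14.45 [589.1 178.2 145.7] [-3.141e+00 -1.000e-03 -2.490e-01] [-1.  -0.3 -2.1] [-0.    0.04  0.01]
scene file jig x,y,z 47.1 3.5 131.3 0.78
scene file_nose jig x,y,z 124.3 -0.1 130.8 0.95
scene file_heel jig x,y,z -26.9 4.9 132.5 0.64
scene bar_line jig x,y,z 1.7 3.9 101.9 0.83
top file jig x,y,z 45.4 -2.5 127.9 0.96
top file_nose jig x,y,z 119.8 1.3 128.6 0.82
top file_heel jig x,y,z -30.5 -1.6 128.4 0.74
top bar_line jig x,y,z -4.0 -3.3 102.4 0.6
```

Request:
move_arm --pt "0 0 0 -0.0172 0.0043 0 0" --pt "0 0 0 -0.0172 0.0043 0 0" --pt "0 0 0 -0.0172 0.0043 0 0" --pt "0 0 0 -0.0172 0.0043 0 0" --pt "0 0 0 -0.0172 0.0043 0 0"

```text
clock: 15.45
eef_pos: [502.0, 199.8, 145.2]
tool_rot: [-3.141, -0.0, -0.249]
force: [-1.1, 0.5, -2.3]
width: 23.9
gripper_force: 59.6
```

Request:
move_arm --pt "0 0 0 0 0 0 0" --pt "0 0 0 0 0 -0.01 0" --pt "0 0 0 0 0 -0.01 0" --pt "0 0 0 0 0 0 0" --pt "0 0 0 0 0 0 0"

```text
clock: 15.95
eef_pos: [502.9, 199.1, 124.4]
tool_rot: [3.141, 0.001, -0.25]
force: [0.4, 0.6, -1.4]
width: 23.7
gripper_force: 59.6
```

Request:
move_arm --pt "0 0 0 0 0 -0.001 0" --pt "0 0 0 0 0 -0.001 0" --pt "0 0 0 0 0 -0.001 0" --pt "0 0 0 0 0 0 0" --pt "0 0 0 0 0 0 0"

```text
clock: 16.45
eef_pos: [502.7, 199.6, 122.4]
tool_rot: [-3.141, -0.0, -0.249]
force: [-0.2, -0.8, -0.1]
width: 23.6
gripper_force: 59.8
```

Request:
move_arm --pt "0 0 0 0 0 -0.001 0" --pt "0 0 0 0 0 -0.001 0" --pt "0 0 0 0 0 0 0" --pt "0 0 0 0 0 0 0"

```text
clock: 16.85
eef_pos: [502.7, 199.7, 120.3]
tool_rot: [-3.141, -0.0, -0.249]
force: [-1.3, 0.9, 3.3]
width: 23.8
gripper_force: 60.2
```

Request:
move_arm --pt "0 0 0 0 0 -0.0003 0" --pt "0 0 0 0.003 -0.00075 0 0" --pt "0 0 0 0.00485 -0.00122 0 0" --pt "0 0 0 0.00485 -0.00122 0 0" --pt "0 0 0 0.00485 -0.00122 0 0"

```text
clock: 17.35
eef_pos: [517.0, 196.2, 119.6]
tool_rot: [3.141, 0.006, -0.248]
force: [-7.8, 1.7, 9.2]
width: 23.4
gripper_force: 60.8
```

Request:
move_arm --pt "0 0 0 0.00485 -0.00122 0.0003 0" --pt "0 0 0 0.00485 -0.00122 0.0003 0"

```text
clock: 17.55
eef_pos: [527.2, 193.8, 120.2]
tool_rot: [3.141, 0.005, -0.248]
force: [-6.1, 2.0, 6.7]
width: 23.2
gripper_force: 60.7
```

Request:
move_arm --pt "0 0 0 0.00485 -0.00122 0 0" --pt "0 0 0 0.00485 -0.00122 0 0" --pt "0 0 0 0.00485 -0.00122 0 0"

```text
clock: 17.85
eef_pos: [542.1, 190.2, 120.3]
tool_rot: [3.141, 0.005, -0.248]
force: [-4.8, 0.9, 7.9]
width: 23.6
gripper_force: 60.6
```

Request:
move_arm --pt "0 0 0 0.00485 -0.00122 0 0" --pt "0 0 0 0.00485 -0.00122 0 0" --pt "0 0 0 0.00485 -0.00122 0 0"

```text
clock: 18.15
eef_pos: [556.9, 186.4, 120.2]
tool_rot: [3.141, 0.005, -0.248]
force: [-4.6, 1.9, 6.4]
width: 23.8
gripper_force: 60.5
```

Forces are in range, about 8 N on the bar. I'll push on to the heel, deepening slightly.

Request:
move_arm --pt "0 0 0 0.00485 -0.00122 -0.0003 0" --pt "0 0 0 0.00485 -0.00122 -0.0003 0" --pt "0 0 0 0.00485 -0.00122 0 0"

```text
clock: 18.45
eef_pos: [571.5, 182.7, 119.5]
tool_rot: [3.141, 0.005, -0.248]
force: [-4.5, 2.1, 6.2]
width: 23.8
gripper_force: 60.4
```

Request:
move_arm --pt "0 0 0 0.00485 -0.00122 -0.0003 0" --pt "0 0 0 0.004 -0.001 0 0" --pt "0 0 0 0.001 -0.00025 0 0"

```text
clock: 18.75
eef_pos: [582.1, 179.9, 119.2]
tool_rot: [3.141, 0.003, -0.249]
force: [-4.1, 1.2, 5.5]
width: 23.6
gripper_force: 60.2
```

Request:
move_arm --pt "0 0 0 0.001 -0.00025 0.005 0" --pt "0 0 0 0 0 0.01 0" --pt "0 0 0 0 0 0.01 0" --pt "0 0 0 0 0 0 0"

```text
clock: 19.15
eef_pos: [586.2, 179.1, 146.5]
tool_rot: [-3.14, -0.004, -0.249]
force: [-0.2, -0.0, -0.7]
width: 23.8
gripper_force: 59.6
```

Request:
move_arm --pt "0 0 0 0 0 0 0" --pt "0 0 0 -0.02 0.005 0 0" --pt "0 0 0 -0.02 0.005 0 0" --pt "0 0 0 -0.02 0.005 0 0" --pt "0 0 0 -0.02 0.005 0 0"

```text
clock: 19.65
eef_pos: [503.3, 199.1, 144.2]
tool_rot: [3.141, 0.0, -0.249]
force: [0.4, 1.4, -1.6]
width: 23.4
gripper_force: 59.6
```

Request:
move_arm --pt "0 0 0 0 0 0 0" --pt "0 0 0 0 0 -0.01 0" --pt "0 0 0 0 0 -0.01 0" --pt "0 0 0 0 0 0 0" --pt "0 0 0 0 0 0 0"

```text
clock: 20.15
eef_pos: [504.8, 198.6, 123.9]
tool_rot: [3.141, 0.0, -0.25]
force: [0.4, 0.1, -1.6]
width: 23.5
gripper_force: 59.6
```

Request:
move_arm --pt "0 0 0 0 0 -0.001 0" --pt "0 0 0 0 0 -0.001 0" --pt "0 0 0 0 0 0 0" --pt "0 0 0 0 0 0 0"

```text
clock: 20.55
eef_pos: [504.5, 198.9, 122.7]
tool_rot: [3.142, -0.0, -0.249]
force: [-0.4, -0.8, 0.0]
width: 23.7
gripper_force: 59.8
```

```bash
python3 - <<'E'
from fp import *
look('e')
E
```

```text
20.55 [504.5 198.9 122.7] [ 3.142 -0.    -0.249] [-0.4 -0.8  0. ] [-0.17 -0.01  0.02]
scene file jig x,y,z -38.3 2.8 108.3 0.93
scene file_nose jig x,y,z 35.9 -2.3 106.9 0.97
scene file_heel jig x,y,z -114.2 3.3 109.2 0.6
scene bar_line jig x,y,z 2.7 4.2 102.1 0.94
top file jig x,y,z -40.4 -3.6 107.8 0.76
top file_nose jig x,y,z 33.8 0.6 105.2 0.68
top file_heel jig x,y,z -119.5 -1.7 103.8 0.92
top bar_line jig x,y,z -0.6 -2.5 100.7 0.63
```

Third stroke: the nose is at about +35 mm and in light contact. I'll press 2.3 mm and push.

Request:
move_arm --pt "0 0 0 0 0 -0.001 0" --pt "0 0 0 0 0 -0.001 0" --pt "0 0 0 0 0 -0.0003 0" --pt "0 0 0 0 0 0 0" --pt "0 0 0 0 0 0 0"

```text
clock: 21.55
eef_pos: [504.4, 199.1, 120.4]
tool_rot: [-3.141, -0.0, -0.249]
force: [-1.4, -1.1, 4.2]
width: 23.7
gripper_force: 60.2
```

Request:
move_arm --pt "0 0 0 0.003 -0.00075 0 0" --pt "0 0 0 0.00485 -0.00122 0 0" --pt "0 0 0 0.00485 -0.00122 0 0" --pt "0 0 0 0.00485 -0.00122 0 0"

```text
clock: 21.95
eef_pos: [519.4, 195.7, 120.0]
tool_rot: [3.141, 0.005, -0.248]
force: [-5.5, 0.7, 8.2]
width: 23.4
gripper_force: 60.7
```

Request:
move_arm --pt "0 0 0 0.00485 -0.00122 0.0003 0" --pt "0 0 0 0.00485 -0.00122 0.0003 0"

```text
clock: 22.15
eef_pos: [529.7, 193.4, 120.7]
tool_rot: [-3.142, 0.004, -0.248]
force: [-5.9, 0.6, 5.6]
width: 23.4
gripper_force: 60.5
```

Request:
move_arm --pt "0 0 0 0.00485 -0.00122 0 0" --pt "0 0 0 0.00485 -0.00122 0 0" --pt "0 0 0 0.00485 -0.00122 0 0"

```text
clock: 22.45
eef_pos: [544.4, 189.7, 120.7]
tool_rot: [-3.141, 0.004, -0.248]
force: [-4.3, 0.8, 6.2]
width: 23.9
gripper_force: 60.5
```

Request:
move_arm --pt "0 0 0 0.00485 -0.00122 0 0" --pt "0 0 0 0.00485 -0.00122 0 0" --pt "0 0 0 0.00485 -0.00122 0 0"

```text
clock: 22.75
eef_pos: [559.1, 186.0, 120.6]
tool_rot: [-3.141, 0.004, -0.248]
force: [-3.4, 2.1, 5.6]
width: 23.8
gripper_force: 60.3
```

Request:
move_arm --pt "0 0 0 0.00485 -0.00122 -0.0004 0" --pt "0 0 0 0.00485 -0.00122 -0.0004 0" --pt "0 0 0 0.00485 -0.00122 -0.0002 0"

```text
clock: 23.05
eef_pos: [573.6, 182.4, 119.5]
tool_rot: [-3.141, 0.004, -0.248]
force: [-4.8, 0.9, 5.6]
width: 23.5
gripper_force: 60.3
```

Request:
move_arm --pt "0 0 0 0.00485 -0.00122 -0.0003 0" --pt "0 0 0 0.004 -0.001 0 0" --pt "0 0 0 0.001 -0.00025 0 0"

```text
clock: 23.35
eef_pos: [584.7, 179.3, 119.3]
tool_rot: [-3.141, 0.002, -0.249]
force: [-2.8, 0.7, 3.9]
width: 23.6
gripper_force: 60.2
```

Request:
move_arm --pt "0 0 0 0.001 -0.00025 0.005 0" --pt "0 0 0 0 0 0.01 0" --pt "0 0 0 0 0 0.01 0" --pt "0 0 0 0 0 0 0"

```text
clock: 23.75
eef_pos: [588.0, 178.5, 146.5]
tool_rot: [-3.14, -0.004, -0.249]
force: [0.3, 0.4, -1.6]
width: 23.3
gripper_force: 59.6
```

Request:
move_arm --pt "0 0 0 0 0 0.015 0" --pt "0 0 0 0 0 0.015 0" --pt "0 0 0 0.001 -0.0325 0 0" --pt "0 0 0 0.001 -0.0325 0 0" --pt "0 0 0 0.001 -0.0325 0 0"

```text
clock: 24.25
eef_pos: [589.3, 80.0, 174.7]
tool_rot: [3.141, -0.001, -0.248]
force: [0.2, 0.1, -2.2]
width: 23.9
gripper_force: 59.6
```

Request:
move_arm --pt "0 0 0 0.001 -0.0325 0 0" --pt "0 0 0 0.001 -0.0325 0 0" --pt "0 0 0 0.001 -0.0325 0 0" --pt "0 0 0 0.001 -0.0325 0 0" --pt "0 0 0 0.001 -0.0325 0 0"

```text
clock: 24.75
eef_pos: [594.2, -83.0, 174.6]
tool_rot: [3.141, -0.001, -0.249]
force: [-0.3, -0.0, -1.9]
width: 23.5
gripper_force: 59.6
```

Request:
move_arm --pt "0 0 0 0.001 -0.0325 0 0" --pt "0 0 0 0.001 -0.0325 0 0" --pt "0 0 0 0.001 -0.0325 0 0" --pt "0 0 0 0.001 -0.028 0 0" --pt "0 0 0 0 0 0 0"

```text
clock: 25.25
eef_pos: [597.0, -214.2, 174.8]
tool_rot: [3.137, -0.002, -0.256]
force: [-0.9, 0.1, -1.9]
width: 23.5
gripper_force: 59.6
```

Request:
move_arm --pt "0 0 0 0 0 -0.025 0" --pt "0 0 0 0 0 -0.035 0" --pt "0 0 0 0 0 -0.035 0" --pt "0 0 0 0 0 0 0" --pt "0 0 0 0 0 0 0"

```text
clock: 25.75
eef_pos: [598.2, -206.7, 79.7]
tool_rot: [3.142, 0.0, -0.249]
force: [0.3, 0.1, -1.1]
width: 24.0
gripper_force: 59.7
```

```bash
python3 - <<'E'
from h import *
s=telemetry.read_state(); print(s["clock"],s["eef_pos"].round(1),s["tool_rot"].round(3),s["force"].round(1))
im,d=eyes.get_image("scene"); cv2.imwrite("pics/m1.png",im[160:340,90:330])
for n in ["file","file_nose","file_heel","mat"]:
    print(n,[(w("scene",x["location"]).round(1),round(x["confidence"],2)) for x in finder.pinpoint("scene",n)[:1]])
E
```

```text
25.75 [ 598.2 -206.7   79.7] [ 3.142  0.    -0.249] [ 0.3  0.1 -1.1]
file [(array([ 604.3, -203.5,   62.3]), 0.59)]
file_nose [(array([ 677.7, -223.5,   63.6]), 0.84)]
file_heel [(array([ 531., -188.,   64.]), 0.58)]
mat [(array([ 599.6, -209.1,    0.7]), 0.74)]
```

Request:
move_arm --pt "0 0 0 0 0 -0.02 0" --pt "0 0 0 0 0 -0.02 0" --pt "0 0 0 0 0 -0.012 0" --pt "0 0 0 0 0 -0.003 0" --pt "0 0 0 0 0 0 0"

```text
clock: 26.5
eef_pos: [598.2, -207.1, 24.7]
tool_rot: [3.141, -0.0, -0.249]
force: [0.2, 0.5, -1.6]
width: 23.8
gripper_force: 59.6
```

Request:
move_arm --pt "0 0 0 0 0 -0.001 0" --pt "0 0 0 0 0 -0.001 0" --pt "0 0 0 0 0 -0.0007 0" --pt "0 0 0 0 0 0 0" --pt "0 0 0 0 0 0 0"

```text
clock: 27.0
eef_pos: [598.2, -207.0, 22.0]
tool_rot: [3.142, -0.0, -0.249]
force: [0.5, 0.4, -2.1]
width: 23.3
gripper_force: 59.6
```

Request:
move_arm --pt "0 0 0 0 0 -0.0007 0" --pt "0 0 0 0 0 -0.0007 0" --pt "0 0 0 0 0 0 0" --pt "0 0 0 0 0 0 0"

```text
clock: 27.4
eef_pos: [598.2, -206.9, 21.0]
tool_rot: [-3.141, -0.0, -0.249]
force: [-2.4, 0.8, 5.8]
width: 23.7
gripper_force: 60.5
```

Seated. I'll release and lift.

Request:
move_arm --pt "0 0 0 0 0 0 0.04" --pt "0 0 0 0 0 0 0.06" --pt "0 0 0 0 0 0 0.085" --pt "0 0 0 0 0 0 0.085" --pt "0 0 0 0 0 0 0.085"

```text
clock: 27.9
eef_pos: [598.1, -207.0, 20.3]
tool_rot: [3.142, 0.0, -0.249]
force: [-0.0, 0.5, 0.4]
width: 84.9
gripper_force: 0.0
```

Request:
move_arm --pt "0 0 0 0 0 0 0.085" --pt "0 0 0 0 0 0.01 0.085" --pt "0 0 0 0 0 0.02 0.085" --pt "0 0 0 0 0 0.035 0.085" --pt "0 0 0 0 0 0.04 0.085"

```text
clock: 28.4
eef_pos: [597.2, -206.7, 126.3]
tool_rot: [-3.142, 0.002, -0.249]
force: [0.7, 0.7, 0.2]
width: 85.2
gripper_force: 0.0
```

Request:
move_arm --pt "0 0 0 0 0 0.04 0.085" --pt "0 0 0 -0.03 0 0.02 0.085" --pt "0 0 0 -0.03 0 0.01 0.085" --pt "0 0 0 0 0 0 0.085" --pt "0 0 0 0 0 0 0.085"

```text
clock: 28.9
eef_pos: [538.4, -207.1, 196.6]
tool_rot: [-3.141, -0.002, -0.25]
force: [0.2, 1.1, -0.0]
width: 84.9
gripper_force: 0.0
```

```bash
python3 - <<'E'
from h import *
s=telemetry.read_state(); print(s["clock"],s["eef_pos"].round(1),s["force"].round(1))
im,d=eyes.get_image("scene"); cv2.imwrite("pics/end.png",im)
for n in ["file","file_nose","file_heel","mat","truck","glue","wheel"]:
    print(n,[(w("scene",x["location"]).round(1),round(x["confidence"],2)) for x in finder.pinpoint("scene",n)[:1]])
E
```

```text
28.9 [ 538.4 -207.1  196.6] [ 0.2  1.1 -0. ]
file [(array([ 601.6, -203.9,    3.5]), 0.68)]
file_nose [(array([ 674. , -225.2,    6. ]), 0.9)]
file_heel [(array([ 533.6, -187.4,    5.7]), 0.64)]
mat [(array([575.5,   2.9,   0.6]), 0.56)]
truck [(array([ 5.747e+02,  3.700e+00, -4.000e-01]), 0.67)]
glue [(array([751.2,  38.6,   1.5]), 0.57)]
wheel [(array([761. , -65.7,   2.1]), 0.81)]
```

View pics/end.png

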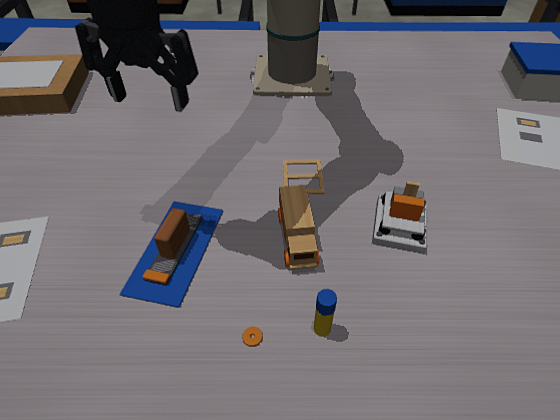

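The file lies flat at the middle of the mat, near pixel (172,248). The truck (298,225), glue (325,312), wheel (252,336) and offcut (303,177) are where they started, and the gripper is clear.

```bash
python3 -c "
from h import *
print(ctrl.finish_job())"
```

```text
the job is handed in; nothing more can be done
None
```

I made three full push strokes and handed the job in, with the file back flat on the middle of the mat and the kit undisturbed. The hand-in returned no verdict, and the sink of about 2 to 4.5 mm is worked out from the wrist force, not measured directly.

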